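# Put the stacked check weights back in their cases

## Task

The scale check is finished: take the stack of four steel check weights apart and put each weight back upright in the pocket of its own open case, largest weight in the largest case down to the smallest in the smallest. Set each one down gently so that it stands flat on the pocket floor, do not drop or topple any, and leave the cup and the white cylinder standing where they are.

Things in the scene. Friction and masses are not known exactly. Their poses are not given: they have to be found in the camera images.
- w60_mid (a point): centre (half-way up) of the largest of four round bare-steel check weights, an upright cylinder 60 mm across and 24 mm high, about 500 g; z axis up. Its top has a raised rim round a 51 mm wide, 2 mm deep dish, in which the foot of the next smaller weight stands loosely. At the start it is the bottom of the stack and stands on a flat, fixed steel disc (128 mm across, 7 mm thick, lying on the table), its underside at 7 mm above the table.
- w46_mid (a point): centre (half-way up) of the second largest of four round bare-steel check weights, an upright cylinder 46 mm across and 17 mm high, about 200 g; z axis up. Its top has a raised rim round a 38 mm wide, 2 mm deep dish, in which the foot of the next smaller weight stands loosely. At the start it stands on the 60 mm weight, its underside 29 mm above the table.
- w33_mid (a point): centre (half-way up) of the second smallest of four round bare-steel check weights, an upright cylinder 33 mm across and 16 mm high, about 100 g; z axis up. Its top has a raised rim round a 26 mm wide, 2 mm deep dish, in which the foot of the next smaller weight stands loosely. At the start it stands on the 46 mm weight, its underside 44 mm above the table.
- w20_mid (a point): centre (half-way up) of the smallest of four round bare-steel check weights, an upright cylinder 20 mm across and 20 mm high, about 50 g; z axis up. Its top is plain, with a small brass plug. At the start it is the top of the stack and stands on the 33 mm weight, its underside 58 mm above the table.
- case72_pocket (a point): centre of the pocket floor of the largest of four black weight cases with a grey insert, which belongs to the 60 mm weight. A fixed square base 85 mm wide and 10 mm high with one round, dark-floored pocket in its top, 72 mm across and 5 mm deep with a small bevel; the pocket floor is 5 mm above the table, so a seated weight stands 19 mm proud of the case. x axis points to the lid, which is hinged open and lies flat and empty (9 mm high) beside the base; z axis up.
- case58_pocket (a point): centre of the pocket floor of the second largest of four black weight cases with a grey insert, which belongs to the 46 mm weight. A fixed square base 71 mm wide and 10 mm high with one round, dark-floored pocket in its top, 58 mm across and 5 mm deep with a small bevel; the pocket floor is 5 mm above the table, so a seated weight stands 12 mm proud of the case. x axis points to the lid, which is hinged open and lies flat and empty (9 mm high) beside the base; z axis up.
- case45_pocket (a point): centre of the pocket floor of the second smallest of four black weight cases with a grey insert, which belongs to the 33 mm weight. A fixed square base 58 mm wide and 10 mm high with one round, dark-floored pocket in its top, 45 mm across and 5 mm deep with a small bevel; the pocket floor is 5 mm above the table, so a seated weight stands 11 mm proud of the case. x axis points to the lid, which is hinged open and lies flat and empty (9 mm high) beside the base; z axis up.
- case32_pocket (a point): centre of the pocket floor of the smallest of four black weight cases with a grey insert, which belongs to the 20 mm weight. A fixed square base 45 mm wide and 10 mm high with one round, dark-floored pocket in its top, 32 mm across and 5 mm deep with a small bevel; the pocket floor is 5 mm above the table, so a seated weight stands 15 mm proud of the case. x axis points to the lid, which is hinged open and lies flat and empty (9 mm high) beside the base; z axis up.
- cup: plain light beaker (cup), 83 mm across its rim, 92 mm high, standing loose near the work, not part of the job; origin at the centre of its underside, z axis up
- roll: white sensor cylinder, 41 mm across, 74 mm high, standing loose near the work, not part of the job; origin at the centre of its underside, z axis up

How it is judged:
At the end, for the whole second after the job is handed in: Each of the four weights stands upright (within 0.08 rad) on the pocket floor of its own case: its centre within 9 mm of the pocket's centre seen from above and its height right to +2/-3 mm, all at rest (horizontal distance between w60_mid and case72_pocket below 0.009 m and z of w60_mid in the frame of case72_pocket between 0.009 and 0.014 m and angle between each of w60_mid, w46_mid, w33_mid, w20_mid's own z axis and vertical below 0.08 rad and linear speed of each of w60, w46, w33, w20 below 0.02 m/s and horizontal distance between w46_mid and case58_pocket below 0.009 m and z of w46_mid in the frame of case58_pocket between 0.0055 and 0.0105 m and horizontal distance between w33_mid and case45_pocket below 0.009 m and z of w33_mid in the frame of case45_pocket between 0.005 and 0.01 m and horizontal distance between w20_mid and case32_pocket below 0.009 m and z of w20_mid in the frame of case32_pocket between 0.007 and 0.012 m); the robot touches nothing.
It fails at once if a weight was knocked over (angle between any of w60_mid, w46_mid, w33_mid, w20_mid's own z axis and vertical above 0.7 rad).
It fails at once if a weight was dropped (faster than 0.6 m/s close above the table) ((height (world z) of w60_mid below 0.04 m and linear speed of w60 above 0.6 m/s) or (height (world z) of w46_mid below 0.04 m and linear speed of w46 above 0.6 m/s) or (height (world z) of w33_mid below 0.04 m and linear speed of w33 above 0.6 m/s) or (height (world z) of w20_mid below 0.04 m and linear speed of w20 above 0.6 m/s)).
It fails at once if the cup was disturbed (moved more than 25 mm) (distance of cup from where it was at the start of the episode above 0.025 m).
It fails at once if the white cylinder was disturbed (moved more than 25 mm) (distance of roll from where it was at the start of the episode above 0.025 m).
It also fails if it takes over 120 s, if anything falls off the work surface, if the arm or the gripper's body presses on something with over 40 N, if the wrist force passes 120 N, or if a joint passes its speed limit or range.

## Robot

A 7-joint arm with a two-finger parallel gripper is mounted at the origin on a cart in front of the work surface, level with it; the furniture and walls round the work are solid. World frame = base frame: x ahead of the robot, y to its left, z up, the work surface at z = 0. Lengths are in m, angles in rad, forces in N, time in s.
With the tool pointing down it reaches from about 0.425 to 1.025 m from the base axis. Payload 9.4 kg.
Tool frame: the origin (TCP) lies on the centre line of the jaws, within the pads' length; the fingertips stand 25 mm ahead of it and the grasp point (between the pads) lies 6 mm ahead of it; z points along the fingers, y is the line along which they close (so a half turn about z gives the same grasp; the last joint's range is limited). The gripper opens to 85 mm and grips with 20 to 120 N. Pads are 22 mm wide; open, the fingers measure 114 mm over their backs; the gripper's body (76 mm by 85 mm) begins 54 mm behind the grasp point. The pads swing forward as they close: fully open they stand 13 mm farther back than shut.
Start: joints at [1.128, 0.599, -0.003, 1.599, 0.002, 0.943, -0.08], TCP at [0.259, -0.677, 0.256] pointing down, gripper open.
Joint ranges: [-2.57, 2.57], [-0.35, 1.97], [-1.29, 1.29], [0.11, 2.56], [-1.05, 4.19], [0.11, 1.86], [-2.63, 2.63]. Speed limits (rad/s): [2.22, 2.22, 3.01, 3.01, 3.14, 3.14, 3.14].

## Interface

Orientations are given as a rotation vector (axis times angle).
In Python, from cell import sensors, eyes, job_done, finder gives the robot as it stands.
- The arm moves only by the tool play_rows, never from a script. Its argument "deltas" is a list of rows, each a list of 7 numbers: the shift along the world's x, y, z in mm, then the turn, a rotation vector about the world's x, y, z in degrees, then the opening, from -1 (shut) to 1 (fully open). In form: [[x, y, z, rx, ry, rz, jaw], ...]. A call has 1 to 12 rows; each row is the pose to reach, as a shift and turn from the pose commanded when the call began; what a row does not reach only later rows make up. A row lasts 1/12 s, in which the tool goes at most 41.7 mm and 7.16 degrees, less where a joint would pass 70% of its speed; a pose out of reach is approached as far as the arm can. A call with a gripper value outside its range is refused whole. The fingers move at their own pace and stop on an object; the grip force is fixed at half the most. Time passes only in rows, so rows that repeat a pose let the fingers close. It gives the time, the measured TCP pose, the force, the opening and the grip force at its end, in the units of the state.
- sensors.get_state(): the state, without advancing time (a new reading comes with each control period).
- eyes.grab_frame(name): name is "scene" or "top" or "wrist"; returns (picture, depth): 480x640x3 uint8, red, green, blue; 480x640 float32, m along the optical axis (not along the pixel's ray), 0 where there is no reading.
- eyes.camera_info(name): a dict with "vertical_fov" (degrees; the focal length in pixels is half the picture's height over the tangent of half this angle, whatever the lens; pixels are square), "cx", "cy" (the principal point, pixels), "xyz" and "rotation" of the camera in the world. Camera axes: x right, y down, z forward; pixel columns grow to the right and rows downward; lengths in m; the calibration is good to about 2 mm. A picture is of the moment at which its call begins: read the wrist's pose just before it. camera_info takes no time and is no camera call; for the wrist camera it gives the pose at the moment of the call.
- job_done(): hands the job in; it is judged then, once.
Trained networks look in the newest picture that a camera, given by its name, has taken for a name from the list of things; names that differ only in an ending like _2 or _b are one class to them, and where a whole thing is asked for, a point or a joint stands for the part that bears it (a point fixed in the world has none). Each returns a list of dicts, best first, with "p" (0 to 1); they miss things now and then, are a little off and sometimes report something else, mostly with a low value. They report only what shows in the picture. A call takes as long as a camera call.
- finder.look_for(name, camera): "position" ([column, row] in pixels, amid what is visible of it).
- finder.trace(name, camera): "mask" (480x640 bool, what is visible of it) and "position" ([column, row] in pixels, amid what is visible of it).
The state is a dict: "time_s": time; "qpos": joint angles; "joint_vel": joint speeds; "joint_torque": joint torques, N m; "eef_pos": TCP position; "tcp_rot": TCP orientation; "wrist_force": force on the tool from outside, world axes, zero at the start; "wrist_torque": the same for the moment, N m; "grip_width": opening from 0.0 (shut) to 1.0 (fully open); "grip_force": force on a finger pad.
Only numpy, scipy, OpenCV 4.12 (cv2) and the standard library are available. Lean on these libraries where they do the work, as an engineer would, in place of code of your own. Each camera call takes 0.05 s, during which the arm holds its last target. There are 200 camera calls.

## Working session

There is one attempt and no reset: what is moved stays moved. The work goes in short steps, Python scripts to look and compute and a tool call to move; the robot and the scene stay as the last step left them, time stands still between calls to the robot, and variables do not carry over. Pictures are saved under pics/ and viewed, at most 14 in all, crops included, and the job is handed in when it is done.

Besides the shell and the picture viewer there is one more tool, called after ">>>" by a JSON object that holds its "name" and its "arguments", one argument or row to a line. play_rows: Moves the arm, as the interface text tells. Its arguments: {"type":"object","properties":{"deltas":{"type":"array","items":{"type":"array","items":{"type":"number"}}}},"required":["deltas"]}

```bash
mkdir -p pics; cat > h.py <<'E'
import numpy as np, cv2
from cell import sensors, eyes, job_done, finder
def K(n):
    c=eyes.camera_info(n); f=240/np.tan(np.radians(c["vertical_fov"])/2)
    R=np.array(c["rotation"],float)
    if R.shape!=(3,3): R=cv2.Rodrigues(R)[0]
    return c,f,R,np.array(c["xyz"])
def ray(n,px,z,k=None):
    c,f,R,t=k or K(n); d=R@np.array([(px[0]-c["cx"])/f,(px[1]-c["cy"])/f,1]); return t+d*(z-t[2])/d[2]
def cloud(n,dep,k=None):
    c,f,R,t=k or K(n); v,u=np.mgrid[:480,:640]
    P=np.stack([(u-c["cx"])/f*dep,(v-c["cy"])/f*dep,dep],-1)
    return P@R.T+t
def save(im,name): cv2.imwrite("pics/"+name,im[...,::-1])
E
python3 - <<'E'
from h import *
s=sensors.get_state(); print(s)
for n in("scene","top"):
    print(n,eyes.camera_info(n)); im,d=eyes.grab_frame(n); save(im,n+"0.png")
    for o in "w60_mid w46_mid w33_mid w20_mid case72_pocket case58_pocket case45_pocket case32_pocket cup roll".split():
        print(o,[(np.round(r["position"]),round(r["p"],2)) for r in finder.look_for(o,n)[:3]])
E
```

```text
{'time_s': 0.0, 'qpos': array([ 1.12828271,  0.60009216, -0.00252743,  1.60012811,  0.00178308,
        0.94291084, -0.07980861]), 'joint_vel': array([3.24759415e-04, 8.47875061e-04, 1.01670347e-03, 1.09927581e-03,
       6.29989700e-04, 5.74505134e-04, 9.38705853e-05]), 'joint_torque': array([-3.76987909e-04, -7.76432776e+01,  1.56418104e+00, -2.58007550e+01,
        1.22169461e-02,  8.80189415e-03, -5.85305884e-05]), 'eef_pos': array([ 0.25916617, -0.67662988,  0.2554416 ]), 'tcp_rot': array([-3.08772525e+00, -5.71192414e-01,  6.47806967e-04]), 'wrist_force': array([0.041931  , 0.00543867, 0.58250928]), 'wrist_torque': array([-9.21879454e-06,  4.05958591e-02,  4.09761231e-02]), 'grip_force': 0.0, 'grip_width': 0.9975902817134907}
scene {'vertical_fov': 44.81377707348541, 'cx': 319.82304045373763, 'cy': 244.91136542568293, 'xyz': array([-0.3242084 ,  0.75420413,  1.06756317]), 'rotation': array([-1.21029064,  2.25024849, -1.01334308])}
w60_mid [(array([310., 296.]), 0.63)]
w46_mid [(array([311., 292.]), 0.55)]
w33_mid []
w20_mid [(array([312., 276.]), 0.56)]
case72_pocket [(array([4
[... 211 characters left out ...]
]), 0.58)]
top {'vertical_fov': 44.494341553226036, 'cx': 318.1595874876551, 'cy': 236.39441497960146, 'xyz': array([0.4892247 , 0.11842481, 1.20065393]), 'rotation': array([-2.1481995 ,  2.17981834, -0.10508928])}
w60_mid [(array([284., 275.]), 0.72), (array([272., 281.]), 0.67), (array([412., 280.]), 0.59)]
w46_mid [(array([278., 287.]), 0.71), (array([413., 277.]), 0.46)]
w33_mid [(array([274., 276.]), 0.72)]
w20_mid [(array([272., 278.]), 0.44)]
case72_pocket [(array([475., 268.]), 0.89)]
case58_pocket [(array([349., 247.]), 0.98)]
case45_pocket [(array([208., 250.]), 0.68)]
case32_pocket []
cup [(array([145., 205.]), 0.57), (array([477., 268.]), 0.35)]
roll [(array([282., 179.]), 0.72)]
```

View pics/top0.png

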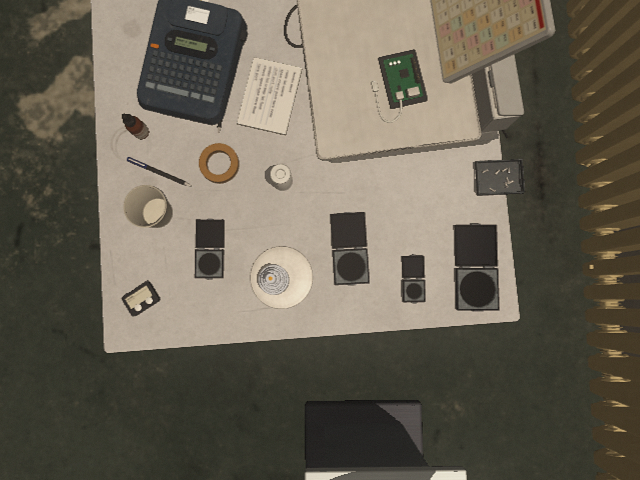

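View pics/scene0.png

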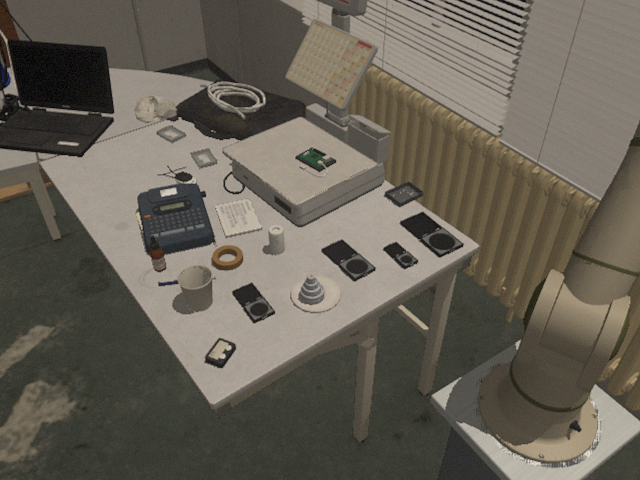

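The top view shows the stack at about (271,279). The pockets are at (209,263) for case45, (351,266) for case58, (414,291) for case32 and (477,288) for case72. The cup is at (148,207) and the roll at (280,176). I'll measure these more accurately now.

```bash
python3 - <<'E'
from h import *
im,d=eyes.grab_frame("top"); k=K("top"); P=cloud("top",d,k); g=cv2.cvtColor(im,cv2.COLOR_RGB2GRAY)
for n,(u,v),D in [("45",(209,263),45),("58",(351,266),58),("32",(414,291),32),("72",(477,288),72)]:
    r=D/1000/2*k[1]/1.19
    m=int(r*1.7)+2
    c=g[v-m:v+m+1,u-m:u+m+1]
    th=(c[m-2:m+3,m-2:m+3].mean()+np.percentile(c[2*m//6:],75))/2
    _,lab,st,ce=cv2.connectedComponentsWithStats((c<th).astype('uint8'),connectivity=4)
    i=lab[m,m]; p=ce[i]+[u-m,v-m]; a=st[i]
    print(n,"px",p.round(1),"bbox",a,"exp area",np.pi*r*r, ray("top",p,.005,k).round(4),"depth z",P[v-2:v+3,u-2:u+3,2].mean().round(4))
big=cv2.resize(im[225:325,180:510],None,fx=2.4,fy=2.4,interpolation=cv2.INTER_CUBIC); save(big,"c.png")
# stack from depth
for lo,hi in((.070,.085),(.052,.0635),(.040,.0505),(.024,.035)):
    M=(P[...,2]>lo)&(P[...,2]<hi)&(np.hypot(P[...,0]-ray("top",(271,279),.05,k)[0],P[...,1]-ray("top",(271,279),.05,k)[1])<.045)
    Q=P[M]; print(lo,hi,M.sum(),Q.mean(0).round(4),Q.min(0).round(4),Q.max(0).round(4))
for o,px in("cup",(148,207)),("roll",(280,176)): print(o,ray("top",px,.08,k))
M=(P[...,2]>.04)&(P[...,1]>.05)&(P[...,0]>.5); 
E
```

```text
45 px [209.2 260.4] bbox [  5   0  31  37 916] exp area 386.6196901509288 [0.5689 0.3499 0.005 ] depth z 0.006
58 px [350.1 261.7] bbox [   6    0   39   45 1485] exp area 642.2659939099873 [0.5619 0.0623 0.005 ] depth z 0.0053
32 px [412.8 289. ] bbox [  2   0  25  27 585] exp area 195.5054630689141 [ 0.5048 -0.0637  0.005 ] depth z 0.0058
72 px [476.2 283.4] bbox [   9    0   45   55 2270] exp area 989.7464067863775 [ 0.5143 -0.1925  0.005 ] depth z 0.0045
0.07 0.085 89 [0.5281 0.2182 0.078 ] [0.519  0.2084 0.071 ] [0.5382 0.2272 0.0828]
0.052 0.0635 132 [0.5289 0.216  0.0589] [0.5136 0.2013 0.0526] [0.545  0.2329 0.0631]
0.04 0.0505 192 [0.5253 0.2169 0.0456] [0.5061 0.195  0.0402] [0.5494 0.2401 0.0503]
0.024 0.035 268 [0.5263 0.2122 0.0304] [0.4984 0.1874 0.0241] [0.5562 0.246  0.0349]
cup [0.66912182 0.45460911 0.08      ]
roll [0.72603893 0.19855861 0.08      ]
```

View pics/c.png

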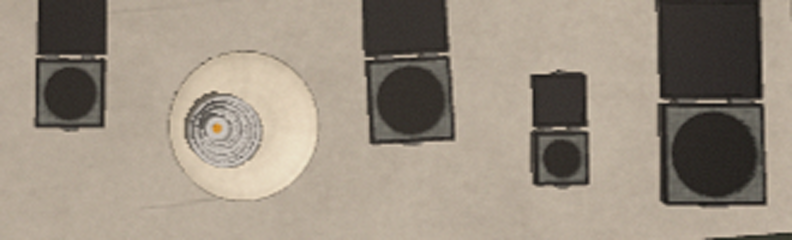

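```bash
python3 - <<'E'
from h import *
im,d=eyes.grab_frame("top"); k=K("top"); g=cv2.cvtColor(im,cv2.COLOR_RGB2GRAY).astype(float)
for n,(u,v),D in [("45",(209.2,263.8),45),("58",(350.8,266.7),58),("32",(413.8,290.8),32),("72",(477.5,289.2),72)]:
    r=D/2000*k[1]/1.195; V,U=np.mgrid[:480,:640]; p=np.array([u,v])
    for _ in range(6):
        m=np.hypot(U-p[0],V-p[1])<r*1.12; lo,hi=np.percentile(g[m],[20,97]); w=m*np.clip((hi-g)/(hi-lo),0,1)
        w=w*(w>.5); p=np.array([(w*U).sum(),(w*V).sum()])/w.sum()
    print(n,p.round(2),w.sum()/np.pi/r/r,ray("top",p,.007,k).round(4))
print(ray("top",(270.4,277.9),.078,k))
E
```

```text
45 [208.76 263.52] 0.9543539108208713 [0.5624 0.3504 0.007 ]
58 [350.81 266.34] 0.9725191476766338 [0.5524 0.0611 0.007 ]
32 [413.69 290.66] 0.9698692986246631 [ 0.5013 -0.0651  0.007 ]
72 [477.49 288.9 ] 0.9969474272864595 [ 0.503 -0.194  0.007]
[0.52880001 0.21851822 0.078     ]
```

>>> {"name": "play_rows", "arguments": {
  "deltas": [
    [5,12,0,0,0,0,1],
    [14,36,0,0,0,0,1],
    [28,75,0,0,0,0,1],
    [42,114,0,0,0,0,1],
    [56,153,0,0,0,0,1],
    [70,192,0,0,0,0,1],
    [84,231,0,0,0,0,1],
    [98,270,0,0,0,0,1],
    [112,309,0,0,0,0,1],
    [126,348,0,0,0,0,1],
    [140,387,0,0,0,0,1],
    [154,426,0,0,0,0,1]
  ]
}}

```text
time_s: 2.2
eef_pos: [0.4133, -0.2483, 0.2566]
tcp_rot: [3.089, 0.572, 0.001]
wrist_force: [0.8, 0.0, 0.1]
grip_width: 0.998
grip_force: 0.0
```

>>> {"name": "play_rows", "arguments": {
  "deltas": [
    [10,39,0,0,0,0,-0.1],
    [20,78,0,0,0,0,-0.1],
    [29,117,0,0,0,0,-0.1],
    [39,156,0,0,0,0,-0.1],
    [48,195,0,0,0,0,-0.1],
    [58,234,0,0,0,0,-0.1],
    [68,273,0,0,0,0,-0.1],
    [77,312,0,0,0,0,-0.1],
    [87,351,0,0,0,0,-0.1],
    [97,390,0,0,0,0,-0.1],
    [107,429,0,0,0,0,-0.1],
    [115,458,0,0,0,0,-0.1]
  ]
}}

```text
time_s: 3.2
eef_pos: [0.5276, 0.2113, 0.2565]
tcp_rot: [-3.087, -0.576, -0.001]
wrist_force: [0.0, -0.4, -0.1]
grip_width: 0.45
grip_force: 0.0
```

>>> {"name": "play_rows", "arguments": {
  "deltas": [
    [0,3,-30,0,0,0,-0.1],
    [0,4,-60,0,0,0,-0.1],
    [0,7,-85,0,0,0,-0.1],
    [0,8,-95,0,0,0,-0.1],
    [0,8,-95,0,0,0,-0.1],
    [0,8,-95,0,0,0,-0.1]
  ]
}}

```text
time_s: 3.7
eef_pos: [0.5281, 0.2152, 0.1617]
tcp_rot: [3.089, 0.572, -0.001]
wrist_force: [0.3, -0.4, 0.2]
grip_width: 0.452
grip_force: 0.0
```

```bash
python3 - <<'E'
from h import *
s=sensors.get_state(); print(s["eef_pos"],s["tcp_rot"],s["grip_width"])
k=K("wrist"); im,d=eyes.grab_frame("wrist"); save(im,"w1.png"); np.save("w1.npy",d)
print(k[3],k[2])
ims,ds=eyes.grab_frame("scene"); save(cv2.resize(ims[180:330,220:420],None,fx=4,fy=4),"s1.png")
E
```

```text
[0.52805897 0.21518908 0.16168592] [ 3.08903432e+00  5.71912080e-01 -7.75689329e-04] 0.4523467119457021
[0.59888148 0.24219082 0.27974945] [[ 3.58289480e-01 -8.89460687e-01 -2.83704663e-01]
 [-9.33610481e-01 -3.41234302e-01 -1.09227380e-01]
 [ 3.43697612e-04  3.04004668e-01 -9.52670480e-01]]
```

View pics/w1.png

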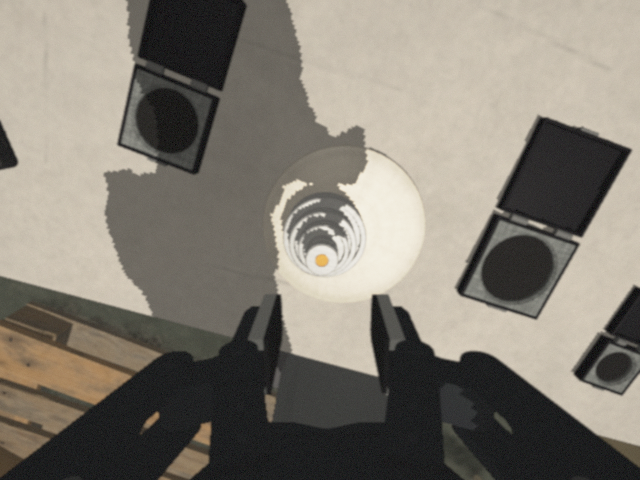

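View pics/s1.png

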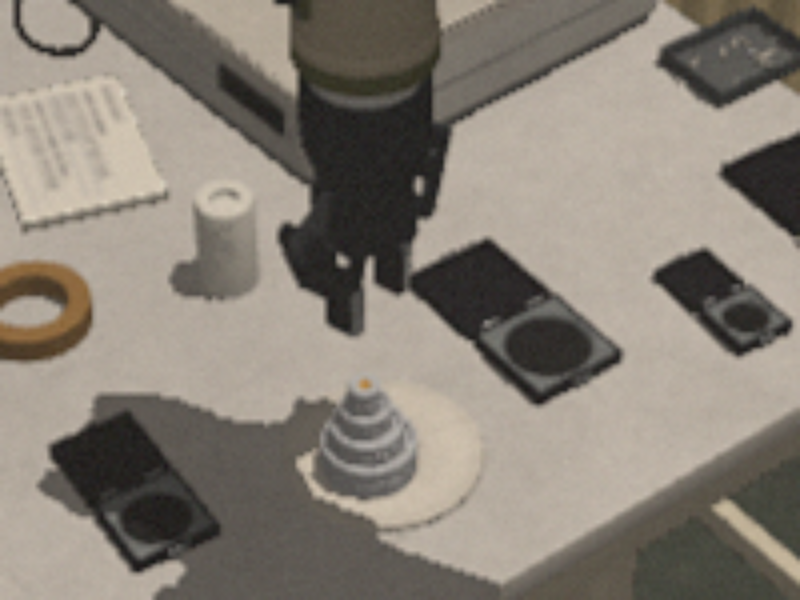

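The wrist view shows the plug at (321,261), the fingertips at about (278,297) and (378,297), and the case45 and case58 pockets at (167,120) and (517,268). I'll check the fingertip height in the depth image and compare positions against the top view.

```bash
python3 - <<'E'
from h import *
d=np.load("w1.npy"); k=K("wrist"); P=cloud("wrist",d,k)
for c0,c1 in((262,284),(368,392)):
    Q=P[290:330,c0:c1].reshape(-1,3); Q=Q[(Q[:,2]>.1)&(Q[:,2]<.2)]; print("tip",len(Q),np.percentile(Q[:,2],[0,5,50]).round(4),Q[Q[:,2]<Q[:,2].min()+.004].mean(0).round(4))
Q=P[:,:,2]; m=(np.hypot(P[...,0]-.5285,P[...,1]-.2182)<.05)&(Q>.072)&(Q<.085); p=P[m]; print("w20",m.sum(),p.mean(0),p.min(0),p.max(0))
for n,px,z in("plug",(321,261),.078),("45",(167,120),.006),("58",(517,268),.006),("32",(614,367),.006): print(n,ray("wrist",px,z,k).round(4))
E
```

```text
tip 726 [0.139  0.1426 0.1546] [0.5237 0.234  0.1417]
tip 728 [0.1394 0.1427 0.1546] [0.5382 0.1969 0.142 ]
w20 941 [0.5297952  0.21784565 0.07926533] [0.51845901 0.20769434 0.07211195] [0.53873909 0.22743231 0.08175593]
plug [0.5271 0.2174 0.078 ]
45 [0.5629 0.3501 0.006 ]
58 [0.5527 0.0579 0.006 ]
32 [ 0.5006 -0.0707  0.006 ]
```

>>> {"name": "play_rows", "arguments": {
  "deltas": [
    [0,3,-20,0,0,0,-0.1],
    [0,3,-45,0,0,0,-0.1],
    [0,3,-62,0,0,0,-0.1],
    [0,3,-71,0,0,0,-0.1],
    [0,3,-71,0,0,0,-0.1],
    [0,3,-71,0,0,0,-0.4],
    [0,3,-71,0,0,0,-0.7],
    [0,3,-71,0,0,0,-0.7],
    [0,3,-71,0,0,0,-0.7],
    [0,3,-71,0,0,0,-0.7]
  ]
}}

```text
time_s: 4.63
eef_pos: [0.5291, 0.2181, 0.0917]
tcp_rot: [-3.089, -0.571, -0.003]
wrist_force: [-0.2, -0.8, 7.7]
grip_width: 0.203
grip_force: 58.7
```

>>> {"name": "play_rows", "arguments": {
  "deltas": [
    [0,0,6,0,0,0,-0.7],
    [0,0,18,0,0,0,-0.7],
    [0,0,40,0,0,0,-0.7],
    [0,0,55,0,0,0,-0.7],
    [-2,-15,60,0,0,0,-0.7],
    [-5,-45,60,0,0,0,-0.7],
    [-8,-80,60,0,0,0,-0.7],
    [-11,-115,60,0,0,0,-0.7],
    [-15,-150,60,0,0,0,-0.7],
    [-18,-185,60,0,0,0,-0.7],
    [-22,-220,60,0,0,0,-0.7],
    [-25,-250,60,0,0,0,-0.7]
  ]
}}

```text
time_s: 5.63
eef_pos: [0.5028, -0.0345, 0.151]
tcp_rot: [3.089, 0.57, 0.001]
wrist_force: [0.1, -0.3, -0.5]
grip_width: 0.201
grip_force: 58.7
```

>>> {"name": "play_rows", "arguments": {
  "deltas": [
    [-1,-15,0,0,0,0,-0.7],
    [-1,-25,0,0,0,0,-0.7],
    [-1,-30,0,0,0,0,-0.7],
    [-1,-33,0,0,0,0,-0.7],
    [-1,-33,0,0,0,0,-0.7]
  ]
}}

```text
time_s: 6.05
eef_pos: [0.5027, -0.0645, 0.1505]
tcp_rot: [-3.089, -0.572, -0.001]
wrist_force: [0.2, -0.0, -0.1]
grip_width: 0.198
grip_force: 58.7
```

```bash
python3 - <<'E'
from h import *
s=sensors.get_state(); print(s["eef_pos"],s["tcp_rot"],s["grip_width"],s["grip_force"],s["wrist_force"])
k=K("wrist"); im,d=eyes.grab_frame("wrist"); save(im,"w2.png")
print([(r["position"],r["p"],ray("wrist",r["position"],.006,k)) for r in finder.look_for("case32_pocket","wrist")])
it,_=eyes.grab_frame("top"); save(cv2.resize(it[225:325,180:510],None,fx=2.4,fy=2.4,interpolation=cv2.INTER_CUBIC),"t2.png")
E
```

```text
[ 0.50266783 -0.06452791  0.15048733] [-3.08883347e+00 -5.72386097e-01 -7.99771299e-04] 0.19831641845117767 58.67865800857544 [ 0.21722534 -0.00892411 -0.12060131]
[([340.6, 195.6], 0.7, array([ 0.53206149, -0.06485527,  0.006     ]))]
```

View pics/w2.png

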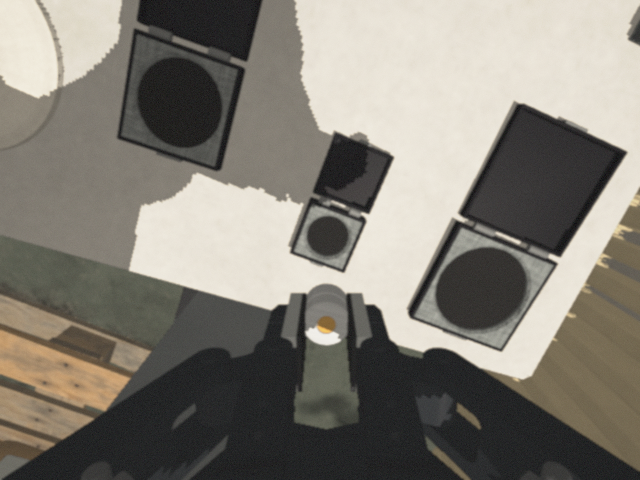

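The wrist view shows w20 held upright, the case32 pocket at (328,236), case72 at (481,288) and case58 at (179,101).

```bash
python3 - <<'E'
from h import *
k=K("wrist"); 
for n,px in("32",(328,236)),("72",(481,288)),("58",(179,101)): print(n,ray("wrist",px,.006,k).round(4))
print(ray("wrist",(326,324),.128+.008,k))
E
```

```text
32 [ 0.5    -0.0665  0.006 ]
72 [ 0.5034 -0.1947  0.006 ]
58 [0.5525 0.0616 0.006 ]
[ 0.50067281 -0.06461966  0.136     ]
```

>>> {"name": "play_rows", "arguments": {
  "deltas": [
    [-1,-1,-10,0,0,0,-0.7],
    [-2,-1.5,-32,0,0,0,-0.7],
    [-2,-1.5,-60,0,0,0,-0.7],
    [-2,-1.5,-82,0,0,0,-0.7],
    [-2,-1.5,-96,0,0,0,-0.7],
    [-2,-1.5,-103,0,0,0,-0.7],
    [-2,-1.5,-107,0,0,0,-0.7],
    [-2,-1.5,-109,0,0,0,-0.7],
    [-2,-1.5,-110,0,0,0,-0.7],
    [-2,-1.5,-110,0,0,0,-0.7]
  ]
}}

```text
time_s: 7.03
eef_pos: [0.5007, -0.0664, 0.0408]
tcp_rot: [3.089, 0.572, 0.002]
wrist_force: [-0.5, -0.8, -0.8]
grip_width: 0.201
grip_force: 58.7
```

>>> {"name": "play_rows", "arguments": {
  "deltas": [
    [0,0,-0.5,0,0,0,-0.7],
    [0,0,-1,0,0,0,-0.7],
    [0,0,-1.5,0,0,0,-0.7],
    [0,0,-1.5,0,0,0,-0.7]
  ]
}}

```text
time_s: 7.37
eef_pos: [0.5004, -0.0666, 0.039]
tcp_rot: [3.089, 0.571, 0.001]
wrist_force: [-0.4, 0.1, -0.3]
grip_width: 0.201
grip_force: 58.7
```

>>> {"name": "play_rows", "arguments": {
  "deltas": [
    [0,0,-0.3,0,0,0,-0.7],
    [0,0,-0.6,0,0,0,-0.7],
    [0,0,-0.6,0,0,0,-0.7]
  ]
}}

```text
time_s: 7.62
eef_pos: [0.5004, -0.0666, 0.0386]
tcp_rot: [3.089, 0.571, 0.001]
wrist_force: [-0.5, 0.1, 6.2]
grip_width: 0.2
grip_force: 59.1
```

>>> {"name": "play_rows", "arguments": {
  "deltas": [
    [0,0,0,0,0,0,-0.6],
    [0,0,0,0,0,0,-0.45],
    [0,0,0,0,0,0,-0.3],
    [0,0,0,0,0,0,-0.3],
    [0,0,4,0,0,0,-0.3],
    [0,0,15,0,0,0,-0.3],
    [0,0,40,0,0,0,-0.1],
    [0,0,75,0,0,0,0.1],
    [2,20,100,0,0,0,0.3],
    [5,55,110,0,0,0,0.3],
    [8,90,110,0,0,0,0.3],
    [12,130,110,0,0,0,0.3]
  ]
}}

```text
time_s: 8.62
eef_pos: [0.5126, 0.0635, 0.1496]
tcp_rot: [3.09, 0.567, 0.003]
wrist_force: [0.6, 0.2, -0.2]
grip_width: 0.652
grip_force: 0.0
```

>>> {"name": "play_rows", "arguments": {
  "deltas": [
    [4,40,0,0,0,0,0.3],
    [8,80,0,0,0,0,0.3],
    [12,115,0,0,0,0,0.3],
    [14,140,0,0,0,0,0.3],
    [15,152,0,0,0,0,0.3],
    [15,154,0,0,0,0,0.3],
    [15,154,0,0,0,0,0.3]
  ]
}}

```text
time_s: 9.2
eef_pos: [0.527, 0.2169, 0.1481]
tcp_rot: [3.088, 0.572, -0.001]
wrist_force: [-0.5, -0.7, -0.0]
grip_width: 0.65
grip_force: 0.0
```

```bash
cat > stk.py <<'E'
from h import *
import sys
s=sensors.get_state(); print(s["eef_pos"],s["grip_width"],s["wrist_force"])
zt,name=float(sys.argv[1]),sys.argv[2]
k=K("wrist"); im,d=eyes.grab_frame("wrist"); save(im,name)
P=cloud("wrist",d,k); m=(np.hypot(P[...,0]-.5285,P[...,1]-.2182)<.05)&(abs(P[...,2]-zt)<.005)
m=m.astype('uint8'); _,l,st,c=cv2.connectedComponentsWithStats(m); i=1+st[1:,4].argmax()
pts=P[l==i]; print(len(pts),pts.mean(0).round(4),pts.min(0).round(4),pts.max(0).round(4))
(cx,cy),r=cv2.minEnclosingCircle(pts[:,:2].astype('float32')*1000); print("enc",cx,cy,r)
E
python3 stk.py .060 w3.png
```

```text
[0.52699791 0.21692966 0.14806358] 0.6498233820772725 [-0.47923915 -0.67181037 -0.02281613]
2308 [0.5287 0.2168 0.0593] [0.5114 0.2003 0.055 ] [0.5447 0.233  0.0628]
enc 527.8465576171875 216.54666137695312 16.955869674682617
```

View pics/w3.png

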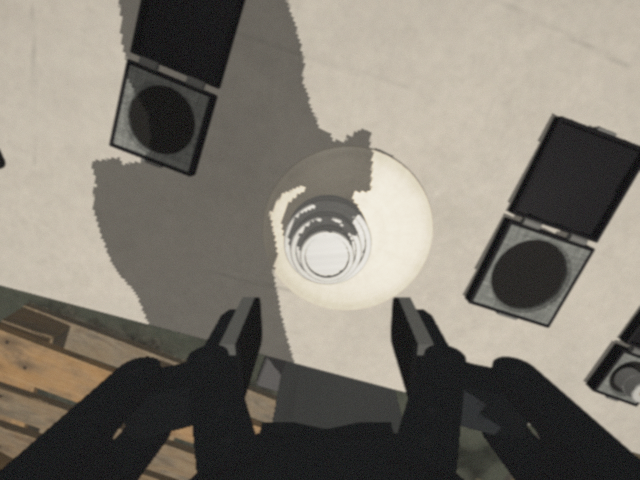

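The wrist view shows the rest of the stack intact, with the w33 top at (327,256), and w20 in its pocket at the right edge.

>>> {"name": "play_rows", "arguments": {
  "deltas": [
    [1,0,-20,0,0,0,0.3],
    [1,0,-45,0,0,0,0.3],
    [1,0,-62,0,0,0,0.2],
    [1,0,-71,0,0,0,0.1],
    [1,0,-71,0,0,0,0],
    [1,0,-71,0,0,0,-0.1],
    [1,0,-71,0,0,0,-0.3],
    [1,0,-71,0,0,0,-0.5],
    [1,0,-71,0,0,0,-0.5],
    [1,0,-71,0,0,0,-0.5]
  ]
}}

```text
time_s: 10.08
eef_pos: [0.5289, 0.2171, 0.0783]
tcp_rot: [3.089, 0.571, 0.002]
wrist_force: [-0.1, -2.7, 6.9]
grip_width: 0.338
grip_force: 59.8
```

>>> {"name": "play_rows", "arguments": {
  "deltas": [
    [0,0,4,0,0,0,-0.5],
    [0,0,14,0,0,0,-0.5],
    [0,0,30,0,0,0,-0.5],
    [0,0,42,0,0,0,-0.5],
    [2,10,46,0,0,0,-0.5],
    [8,30,46,0,0,0,-0.5],
    [15,60,46,0,0,0,-0.5],
    [23,90,46,0,0,0,-0.5],
    [29,114,46,0,0,0,-0.5],
    [33,128,46,0,0,0,-0.5],
    [34,133,46,0,0,0,-0.5],
    [34,133,46,0,0,0,-0.5]
  ]
}}

```text
time_s: 11.08
eef_pos: [0.5618, 0.3526, 0.123]
tcp_rot: [-3.088, -0.575, -0.0]
wrist_force: [-0.5, -0.2, -0.3]
grip_width: 0.345
grip_force: 59.4
```

```bash
python3 - <<'E'
from h import *
s=sensors.get_state(); print(s["eef_pos"],s["grip_width"],s["wrist_force"])
k=K("wrist"); im,d=eyes.grab_frame("wrist"); save(im,"w4.png")
print([(r["position"],r["p"],ray("wrist",r["position"],.006,k)) for r in finder.look_for("case45_pocket","wrist")])
E
```

```text
[0.5618132  0.35259089 0.12303043] 0.3450461484563214 [-0.53548745 -0.17984976 -0.26017448]
[([355.1, 185.8], 0.62, array([0.60474398, 0.34889517, 0.006     ]))]
```

View pics/w4.png

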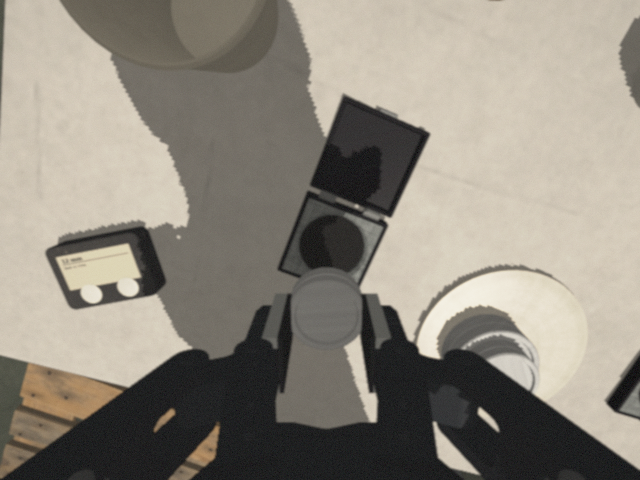

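The view shows w33 held level, with its top at (326,311). The case45 pocket is at (332,244), partly hidden by the weight.

```bash
python3 - <<'E'
from h import *
k=K("wrist"); print(ray("wrist",(332,246),.006,k),ray("wrist",(326,311),.105,k),sensors.get_state()["eef_pos"])
E
```

```text
[0.56121305 0.34455334 0.006     ] [0.56375982 0.35002792 0.105     ] [0.56194866 0.3495151  0.1229764 ]
```

>>> {"name": "play_rows", "arguments": {
  "deltas": [
    [1,-1,-8,0,0,0,-0.5],
    [1,-2,-25,0,0,0,-0.5],
    [1,-2,-48,0,0,0,-0.5],
    [1,-2,-62,0,0,0,-0.5],
    [1,-2,-62,0,0,0,-0.5]
  ]
}}

```text
time_s: 11.6
eef_pos: [0.5619, 0.3463, 0.0579]
tcp_rot: [3.087, 0.569, -0.008]
wrist_force: [-0.3, 1.0, -1.3]
grip_width: 0.347
grip_force: 59.4
```

>>> {"name": "play_rows", "arguments": {
  "deltas": [
    [0,1,-5,0,0,0,-0.5],
    [0,1,-10,0,0,0,-0.5],
    [0,1,-13,0,0,0,-0.5],
    [0,1,-15,0,0,0,-0.5],
    [0,1,-15.5,0,0,0,-0.5],
    [0,1,-15.5,0,0,0,-0.5]
  ]
}}

```text
time_s: 12.1
eef_pos: [0.5634, 0.3496, 0.0459]
tcp_rot: [-3.089, -0.571, -0.0]
wrist_force: [-0.2, 1.0, -0.7]
grip_width: 0.348
grip_force: 59.4
```

>>> {"name": "play_rows", "arguments": {
  "deltas": [
    [-1,0,-2,0,0,0,-0.5],
    [-1,0,-4,0,0,0,-0.5],
    [-1,0,-5,0,0,0,-0.5],
    [-1,0,-5.5,0,0,0,-0.5],
    [-1,0,-5.5,0,0,0,-0.5]
  ]
}}

```text
time_s: 12.52
eef_pos: [0.5623, 0.3494, 0.04]
tcp_rot: [3.089, 0.571, -0.0]
wrist_force: [-0.1, 0.1, -0.6]
grip_width: 0.342
grip_force: 59.4
```

>>> {"name": "play_rows", "arguments": {
  "deltas": [
    [0,0,-0.4,0,0,0,-0.5],
    [0,0,-0.8,0,0,0,-0.5],
    [0,0,-1.2,0,0,0,-0.5],
    [0,0,-1.2,0,0,0,-0.5]
  ]
}}

```text
time_s: 12.85
eef_pos: [0.5624, 0.3495, 0.0392]
tcp_rot: [-3.089, -0.571, -0.0]
wrist_force: [-0.8, -0.2, 1.7]
grip_width: 0.343
grip_force: 59.8
```

>>> {"name": "play_rows", "arguments": {
  "deltas": [
    [0,0,0,0,0,0,-0.3],
    [0,0,0,0,0,0,-0.15],
    [0,0,0,0,0,0,0],
    [0,0,0,0,0,0,0],
    [0,0,5,0,0,0,0],
    [0,0,20,0,0,0,0.1],
    [0,0,50,0,0,0,0.3],
    [0,0,82,0,0,0,0.5],
    [-4,-12,105,0,0,0,0.6],
    [-11,-40,110,0,0,0,0.6],
    [-20,-75,110,0,0,0,0.6],
    [-28,-105,110,0,0,0,0.6]
  ]
}}

```text
time_s: 13.85
eef_pos: [0.534, 0.2431, 0.1502]
tcp_rot: [-3.089, -0.572, -0.003]
wrist_force: [0.4, -1.3, -1.8]
grip_width: 0.795
grip_force: 0.0
```

>>> {"name": "play_rows", "arguments": {
  "deltas": [
    [-3,-15,0,0,0,0,0.6],
    [-6,-23,0,0,0,0,0.6],
    [-7,-27,0,0,0,0,0.6],
    [-7,-27,0,0,0,0,0.6],
    [-7,-27,0,0,0,0,0.6],
    [-7,-27,0,0,0,0,0.6]
  ]
}}

```text
time_s: 14.35
eef_pos: [0.5276, 0.2192, 0.1489]
tcp_rot: [-3.088, -0.574, -0.001]
wrist_force: [0.0, 0.1, 0.7]
grip_width: 0.803
grip_force: 0.0
```

```bash
python3 stk.py .046 w5.png
```

```text
[0.52760716 0.21919307 0.14887104] 0.8026513795971776 [0.01428763 0.06741317 0.66424979]
3874 [0.5272 0.2169 0.0453] [0.5034 0.1935 0.041 ] [0.5497 0.2396 0.0486]
enc 526.4497680664062 216.708251953125 23.29209327697754
```

View pics/w5.png

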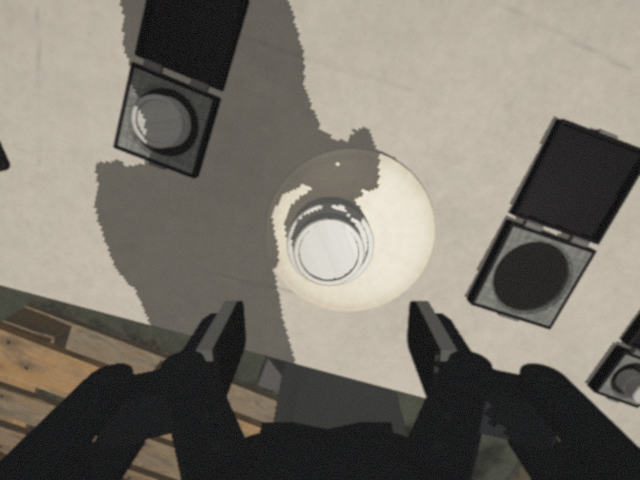

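The wrist view shows w33 inside the case45 pocket and the w46 top at (330,250), with w60 below it.

>>> {"name": "play_rows", "arguments": {
  "deltas": [
    [-1,-1,-20,0,0,0,0.6],
    [-1,-1,-50,0,0,0,0.6],
    [-1,-1,-75,0,0,0,0.6],
    [-1,-1,-87,0,0,0,0.5],
    [-1,-1,-89,0,0,0,0.4],
    [-1,-1,-89,0,0,0,0.2],
    [-1,-1,-89,0,0,0,0.1],
    [-1,-1,-89,0,0,0,-0.1],
    [-1,-1,-89,0,0,0,-0.2],
    [-1,-1,-89,0,0,0,-0.2],
    [-1,-1,-89,0,0,0,-0.2]
  ]
}}

```text
time_s: 15.32
eef_pos: [0.5268, 0.217, 0.0614]
tcp_rot: [-3.088, -0.571, -0.003]
wrist_force: [-2.1, 0.6, 7.4]
grip_width: 0.506
grip_force: 61.4
```

>>> {"name": "play_rows", "arguments": {
  "deltas": [
    [0,0,4,0,0,0,-0.2],
    [0,0,14,0,0,0,-0.2],
    [0,0,30,0,0,0,-0.2],
    [0,0,45,0,0,0,-0.2],
    [2,-10,50,0,0,0,-0.2],
    [6,-32,50,0,0,0,-0.2],
    [11,-65,50,0,0,0,-0.2],
    [16,-98,50,0,0,0,-0.2],
    [21,-128,50,0,0,0,-0.2],
    [25,-147,50,0,0,0,-0.2],
    [26,-155,50,0,0,0,-0.2],
    [26,-156,50,0,0,0,-0.2]
  ]
}}

```text
time_s: 16.32
eef_pos: [0.5524, 0.0573, 0.1101]
tcp_rot: [3.089, 0.565, -0.0]
wrist_force: [-0.6, -0.5, -1.6]
grip_width: 0.503
grip_force: 61.3
```

>>> {"name": "play_rows", "arguments": {
  "deltas": [
    [0,0,0,0,0,0,-0.2],
    [0,0,0,0,0,0,-0.2],
    [0,0,0,0,0,0,-0.2]
  ]
}}

```text
time_s: 16.57
eef_pos: [0.5521, 0.0622, 0.11]
tcp_rot: [-3.088, -0.575, -0.0]
wrist_force: [-0.2, 0.9, -1.7]
grip_width: 0.503
grip_force: 61.3
```

```bash
python3 - <<'E'
from h import *
s=sensors.get_state(); print(s["eef_pos"],s["grip_width"],s["wrist_force"])
k=K("wrist"); im,d=eyes.grab_frame("wrist"); save(im,"w6.png"); P=cloud("wrist",d,k)
m=abs(P[...,2]-.094)<.006; m&=np.hypot(P[...,0]-s["eef_pos"][0],P[...,1]-s["eef_pos"][1])<.026
v,u=np.nonzero(m); print(m.sum(),u.mean(),v.mean(),P[m].mean(0) if m.any() else 0)
# weights in cases
for n,c,z in("w33",(.5624,.3504),.021),("w20",(.5008,-.066),.025):
    q=(np.hypot(P[...,0]-c[0],P[...,1]-c[1])<.035)&(abs(P[...,2]-z)<.005); p=P[q]; print(n,len(p),p.mean(0) if len(p) else 0,p.min(0) if len(p) else 0,p.max(0) if len(p) else 0)
E
```

```text
[0.55212187 0.06219265 0.10998773] 0.5029787369986943 [-0.15108336  0.94410939 -1.74531495]
9300 326.36290322580646 314.0547311827957 [0.55332923 0.06232772 0.09378202]
w33 0 0 0 0
w20 0 0 0 0
```

View pics/w6.png

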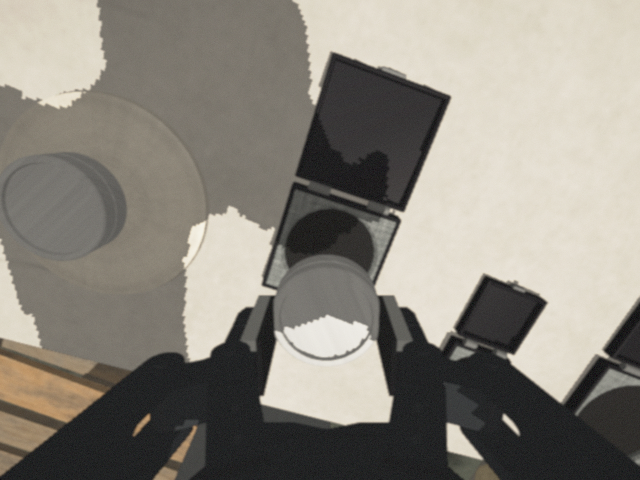

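w46 is held level, centred at (326,314), and the case58 pocket at about (330,250) lies under the target position. The numbers agree, so I'll lower it.

>>> {"name": "play_rows", "arguments": {
  "deltas": [
    [0,0,-8,0,0,0,-0.2],
    [0,0,-24,0,0,0,-0.2],
    [0,0,-42,0,0,0,-0.2],
    [0,0,-56,0,0,0,-0.2],
    [0,0,-63,0,0,0,-0.2],
    [0,0,-67,0,0,0,-0.2],
    [0,0,-69,0,0,0,-0.2],
    [0,0,-70,0,0,0,-0.2],
    [0,0,-70,0,0,0,-0.2],
    [0,0,-70,0,0,0,-0.2]
  ]
}}

```text
time_s: 17.45
eef_pos: [0.5526, 0.0605, 0.0405]
tcp_rot: [3.089, 0.571, 0.001]
wrist_force: [0.2, -0.8, -1.9]
grip_width: 0.504
grip_force: 61.3
```

>>> {"name": "play_rows", "arguments": {
  "deltas": [
    [0,0,-1,0,0,0,-0.2],
    [0,0,-1.8,0,0,0,-0.2],
    [0,0,-2.4,0,0,0,-0.2],
    [0,0,-2.8,0,0,0,-0.2],
    [0,0,-3.2,0,0,0,-0.2],
    [0,0,-3.2,0,0,0,-0.2]
  ]
}}

```text
time_s: 17.95
eef_pos: [0.5524, 0.0604, 0.0373]
tcp_rot: [3.089, 0.571, 0.001]
wrist_force: [-1.0, -1.6, 6.1]
grip_width: 0.506
grip_force: 62.1
```

>>> {"name": "play_rows", "arguments": {
  "deltas": [
    [0,0,0,0,0,0,0.05],
    [0,0,0,0,0,0,0.2],
    [0,0,0,0,0,0,0.35],
    [0,0,0,0,0,0,0.35],
    [0,0,5,0,0,0,0.4],
    [0,0,20,0,0,0,0.6],
    [0,0,50,0,0,0,0.8],
    [0,0,82,0,0,0,1],
    [-2,12,105,0,0,0,1],
    [-6,36,110,0,0,0,1],
    [-12,74,110,0,0,0,1],
    [-18,110,110,0,0,0,1]
  ]
}}

```text
time_s: 18.95
eef_pos: [0.5347, 0.1709, 0.1482]
tcp_rot: [-3.09, -0.567, -0.003]
wrist_force: [0.6, 0.6, 0.8]
grip_width: 1.001
grip_force: 0.0
```

>>> {"name": "play_rows", "arguments": {
  "deltas": [
    [-4,25,0,0,0,0,1],
    [-7,40,0,0,0,0,1],
    [-8,46,0,0,0,0,1],
    [-8,46,0,0,0,0,1],
    [-8,46,0,0,0,0,1],
    [-8,46,0,0,0,0,1]
  ]
}}

```text
time_s: 19.45
eef_pos: [0.5267, 0.2146, 0.1468]
tcp_rot: [3.089, 0.568, -0.001]
wrist_force: [-0.7, 0.7, -0.1]
grip_width: 0.999
grip_force: 0.0
```

```bash
python3 stk.py .030 w7.png; python3 - <<'E'
from h import *
k=K("wrist"); im,d=eyes.grab_frame("wrist"); P=cloud("wrist",d,k)
for n,c,z,h in("w33",(.5625,.3504),.021,.004),("w46",(.5525,.0613),.022,.004):
    q=(np.hypot(P[...,0]-c[0],P[...,1]-c[1])<.035)&(abs(P[...,2]-z)<h); p=P[q]; print(n,len(p),p.mean(0).round(4),cv2.minEnclosingCircle(p[:,:2].astype('float32')))
E
```

```text
[0.52665091 0.21463405 0.14678584] 0.9992205887940835 [-0.70597895  0.66007533 -0.06116786]
5976 [0.5277 0.2158 0.0302] [0.4965 0.1855 0.025 ] [0.5568 0.2454 0.0336]
enc 526.6419067382812 215.5126953125 30.208053588867188
w33 2345 [0.5623 0.3484 0.0201] ((0.5620054006576538, 0.34860897064208984), 0.016951123252511024)
w46 3063 [0.5528 0.0606 0.0211] ((0.5523756146430969, 0.05984656140208244), 0.02396172657608986)
```

View pics/w7.png

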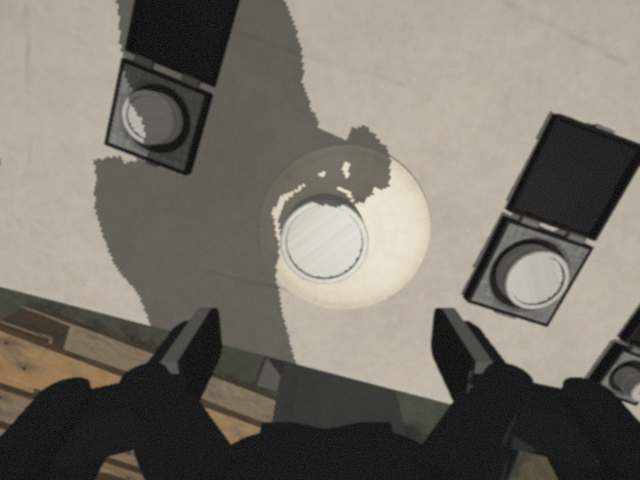

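The wrist view shows w60 alone on the disc at (324,240), with w33 and w46 flat in their pockets. Next I'll grasp w60.

>>> {"name": "play_rows", "arguments": {
  "deltas": [
    [0,0,-20,0,0,0,1],
    [0,0,-55,0,0,0,1],
    [0,0,-88,0,0,0,1],
    [0,0,-104,0,0,0,1],
    [0,0,-110,0,0,0,1],
    [0,0,-110,0,0,0,0.8],
    [0,0,-110,0,0,0,0.5],
    [0,0,-110,0,0,0,0.3],
    [0,0,-110,0,0,0,0.1],
    [0,0,-110,0,0,0,0.1],
    [0,0,-110,0,0,0,0.1]
  ]
}}

```text
time_s: 20.47
eef_pos: [0.527, 0.2162, 0.0384]
tcp_rot: [-3.089, -0.57, -0.003]
wrist_force: [-0.3, -1.8, 8.4]
grip_width: 0.677
grip_force: 65.1
```

>>> {"name": "play_rows", "arguments": {
  "deltas": [
    [0,0,4,0,0,0,0.1],
    [0,0,12,0,0,0,0.1],
    [0,0,28,0,0,0,0.1],
    [0,0,46,0,0,0,0.1],
    [-1,-8,58,0,0,0,0.1],
    [-2,-28,62,0,0,0,0.1],
    [-4,-58,62,0,0,0,0.1],
    [-5,-90,62,0,0,0,0.1],
    [-7,-124,62,0,0,0,0.1],
    [-9,-158,62,0,0,0,0.1],
    [-11,-192,62,0,0,0,0.1],
    [-13,-226,62,0,0,0,0.1]
  ]
}}

```text
time_s: 21.47
eef_pos: [0.5127, -0.0116, 0.0994]
tcp_rot: [3.089, 0.571, 0.0]
wrist_force: [1.0, -0.7, -5.9]
grip_width: 0.674
grip_force: 65.7
```

>>> {"name": "play_rows", "arguments": {
  "deltas": [
    [-2,-34,0,0,0,0,0.1],
    [-4,-68,0,0,0,0,0.1],
    [-6,-102,0,0,0,0,0.1],
    [-8,-134,0,0,0,0,0.1],
    [-10,-160,0,0,0,0,0.1],
    [-11,-176,0,0,0,0,0.1],
    [-11,-183,0,0,0,0,0.1],
    [-11,-184,0,0,0,0,0.1],
    [-11,-184,0,0,0,0,0.1],
    [-11,-184,0,0,0,0,0.1],
    [-11,-184,0,0,0,0,0.1]
  ]
}}

```text
time_s: 22.38
eef_pos: [0.5026, -0.1919, 0.0989]
tcp_rot: [-3.088, -0.575, -0.0]
wrist_force: [-0.8, 0.5, -5.4]
grip_width: 0.672
grip_force: 65.6
```

```bash
python3 - <<'E'
from h import *
s=sensors.get_state(); e=s["eef_pos"]; print(e,s["grip_width"],s["wrist_force"])
k=K("wrist"); im,d=eyes.grab_frame("wrist"); save(im,"w8.png"); P=cloud("wrist",d,k)
m=(abs(P[...,2]-e[2]+.008)<.007)&(np.hypot(P[...,0]-e[0],P[...,1]-e[1])<.031)
print(m.sum(),P[m].mean(0)); print(P[m].min(0),P[m].max(0))
E
```

```text
[ 0.50259559 -0.19190235  0.09889678] 0.672336048161845 [-0.84813424  0.48985812 -5.41955305]
17236 [ 0.50424673 -0.19150138  0.09060962]
[ 0.47170499 -0.22283832  0.08391932] [ 0.53255155 -0.16100315  0.09788559]
```

View pics/w8.png

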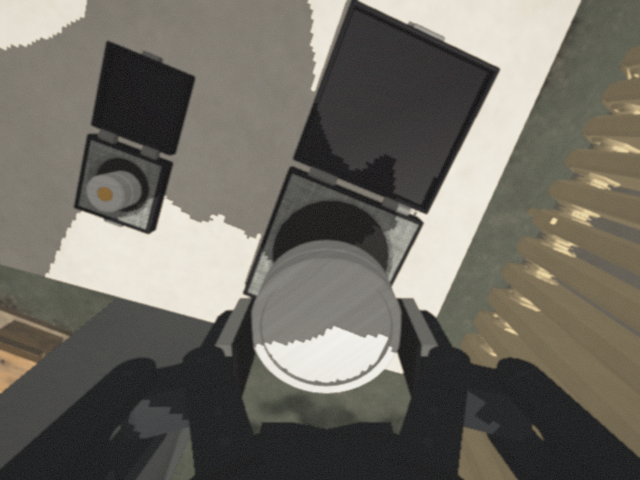

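w60 is held level at (326,316) above case72, and w20 stands in case32 at (108,192). I'll lower w60.

>>> {"name": "play_rows", "arguments": {
  "deltas": [
    [0,-1,-7,0,0,0,0.1],
    [0,-1,-20,0,0,0,0.1],
    [0,-1,-34,0,0,0,0.1],
    [0,-1,-46,0,0,0,0.1],
    [0,-1,-53,0,0,0,0.1],
    [0,-1,-57,0,0,0,0.1],
    [0,-1,-59,0,0,0,0.1],
    [0,-1,-60,0,0,0,0.1],
    [0,-1,-60,0,0,0,0.1],
    [0,-1,-60,0,0,0,0.1]
  ]
}}

```text
time_s: 23.27
eef_pos: [0.5026, -0.1946, 0.0392]
tcp_rot: [3.089, 0.571, 0.001]
wrist_force: [-0.1, 0.2, -4.9]
grip_width: 0.678
grip_force: 65.6
```

>>> {"name": "play_rows", "arguments": {
  "deltas": [
    [0,0,-1,0,0,0,0.1],
    [0,0,-1.8,0,0,0,0.1],
    [0,0,-2.4,0,0,0,0.1],
    [0,0,-2.8,0,0,0,0.1],
    [0,0,-3.1,0,0,0,0.1],
    [0,0,-3.1,0,0,0,0.1]
  ]
}}

```text
time_s: 23.77
eef_pos: [0.5024, -0.1946, 0.0362]
tcp_rot: [3.089, 0.571, 0.001]
wrist_force: [-1.9, 0.2, 3.6]
grip_width: 0.672
grip_force: 66.7
```

Contact. I'll release, lift and check.

>>> {"name": "play_rows", "arguments": {
  "deltas": [
    [0,0,0,0,0,0,0.5],
    [0,0,0,0,0,0,0.7],
    [0,0,0,0,0,0,0.9],
    [0,0,0,0,0,0,1],
    [0,0,0,0,0,0,1],
    [0,0,5,0,0,0,1],
    [0,0,20,0,0,0,1],
    [0,0,50,0,0,0,1],
    [0,0,88,0,0,0,1],
    [0,0,125,0,0,0,1],
    [0,0,150,0,0,0,1],
    [0,0,160,0,0,0,1]
  ]
}}

```text
time_s: 24.77
eef_pos: [0.5034, -0.1949, 0.1998]
tcp_rot: [3.087, 0.57, 0.007]
wrist_force: [0.5, 0.0, -0.7]
grip_width: 1.0
grip_force: 0.0
```

>>> {"name": "play_rows", "arguments": {
  "deltas": [
    [0,-20,0,0,0,0,1],
    [0,-55,0,0,0,0,1],
    [0,-90,0,0,0,0,1],
    [0,-125,0,0,0,0,1],
    [0,-160,0,0,0,0,1],
    [0,-185,0,0,0,0,1],
    [0,-200,0,0,0,0,1],
    [0,-200,0,0,0,0,1],
    [0,-200,0,0,0,0,1],
    [0,-200,0,0,0,0,1]
  ]
}}

```text
time_s: 25.6
eef_pos: [0.5026, -0.3926, 0.1954]
tcp_rot: [-3.087, -0.574, 0.0]
wrist_force: [-0.6, 0.0, -0.4]
grip_width: 1.0
grip_force: 0.0
```

```bash
python3 - <<'E'
from h import *
im,d=eyes.grab_frame("top"); k=K("top"); P=cloud("top",d,k)
for n,c,t,r in("60",(.503,-.194),.029,.038),("46",(.5525,.0613),.022,.03),("33",(.5625,.3504),.021,.024),("20",(.501,-.0655),.025,.018):
    q=(np.hypot(P[...,0]-c[0],P[...,1]-c[1])<r)&(P[...,2]>.015)&(P[...,2]<.05); p=P[q]; e,_=cv2.minEnclosingCircle(p[:,:2].astype('float32')); print(n,len(p),"off mm",((np.array(e)-c)*1000).round(1),((p.mean(0)[:2]-c)*1000).round(1),"z",np.percentile(p[:,2],[10,50,90]).round(4),"nominal",t)
save(cv2.resize(im[150:325,120:520],None,fx=2,fy=2,interpolation=cv2.INTER_CUBIC),"t9.png")
print(sensors.get_state()["eef_pos"])
E
```

```text
60 763 off mm [-0.3 -0.1] [-0.5  1.2] z [0.0234 0.0269 0.0301] nominal 0.029
46 413 off mm [ 0.7 -0.1] [ 0.3 -0.1] z [0.0174 0.0205 0.0236] nominal 0.022
33 213 off mm [2.4 1.5] [ 0.3 -0.7] z [0.0171 0.0197 0.0228] nominal 0.021
20 85 off mm [-1.1 -0.4] [-1.3 -0.3] z [0.0221 0.0245 0.0277] nominal 0.025
[ 0.50271615 -0.39241738  0.19554933]
```

View pics/t9.png

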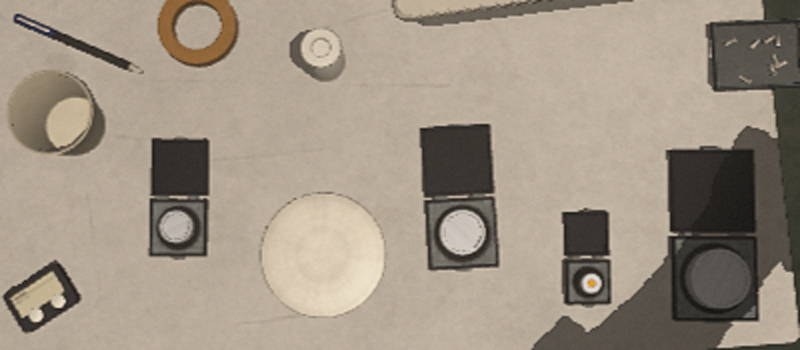

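All four weights stand centred in their pockets, at (179,227), (462,232), (591,284) and (718,277). The cup and roll haven't moved.

```bash
python3 -c "
from h import *
print(job_done())"
```

```text
the job is handed in; nothing more can be done
None
```

The job is handed in: all four weights stand flat in their own cases, within about 3 mm of centre in the last top-camera check, and the cup and white cylinder were not touched; the judge's result was not shown.

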